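# Open the bench centrifuge by its two release buttons

## Task

The run is over: open the small bench centrifuge so that its tubes can be reached. Press its two orange release buttons down together, one fingertip on each, and keep both down until the lid has sprung up; then let the buttons come up and push the raised lid all the way back until it rests open by itself. Use the fingertips or the outside of the fingers only: do not pinch the lid, push it lightly, and leave the other things on the worktop where they stand.

Things in the scene. Friction and masses are not known exactly. Their poses are not given: they have to be found in the camera images.
- centrifuge: white bench centrifuge, 220 x 150 x 105 mm (x, y, z, lid shut), standing firmly, too heavy to shift in this job. Origin: on the worktop under the centre of its round bowl; its -x axis points to its front (console with the buttons), z up. Turned by up to 0.35 rad from facing the robot. Two steel catches 97 mm high stand 30 mm behind the button centres and draw 6 mm towards them
- button_left_top (a point): centre of the top face of the left (+y) release button: orange, round, 24 mm across, top level, 98 mm above the worktop when up, 10 mm proud of its steel collar (33 mm across) and 14 mm above the console deck. The buttons are 60 mm apart, centre to centre, along the centrifuge's y, 110 mm in front of its origin. The point moves with the button
- button_right_top (a point): the same point on the right (-y) button
- button_left (a joint): travel of the left button in m: 0 up, 0.006 fully down (each takes 2 N to start, 5 N fully down). Each button draws back its own catch at the lid's front edge; the catch lets go at about 0.0035 and springs forward again as the button comes up. The lid is free only while both catches are drawn back together
- button_right (a joint): travel of the right button, the same
- lid (a joint): opening of the clear round lid in rad: 0 shut, 1.85 fully back at its stop. When both catches let go a hinge spring lifts it within a second to about 0.9, no further; from there it moves back lightly (under 2 N at its front edge, damped), falls to 0.9 again if left before upright (1.57), and past 1.7 sinks slowly back to its stop by itself
- lid_edge (a point): middle of the lid's free front edge, on a straight dark bar 92 mm wide and 5 mm thick, 152 mm from the hinge axis; moves with the lid. Shut, it lies 38 mm behind the button centres; sprung up to 0.9 it is about 208 mm above the worktop and the part of the raised lid nearest the robot; pushed level towards the hinge it swings up and back
- lid_hinge (a point): middle of the lid's hinge axis, which is level along the centrifuge's y, 88.5 mm above the worktop and 80 mm behind the centrifuge's origin
- beaker: glass beaker, 68 mm wide, 76 mm tall, beside the centrifuge; origin at the centre of its underside; leave it alone
- weighing_bottle: small glass weighing bottle with lid, 42 mm wide, 60 mm tall, beside the centrifuge; origin at the centre of its underside; leave it alone
- tape: roll of brown tape lying flat, 94 mm wide, 48 mm tall; origin at the centre of its underside; leave it alone
- dropper: brown dropper bottle with a red teat, 39 mm wide, 131 mm tall; origin at the centre of its underside; leave it alone

How it is judged:
On the way, in this order (a step that is already met when the one before it is completed fails the run):
1. both release buttons are held down together by the fingers while the lid springs up (value of joint each of button_left, button_right above 0.003 m and contact force between the fingers and button_left above 0.5 N and contact force between the fingers and button_right above 0.5 N and value of joint lid above 0.3 rad), for 0.2 s.
2. both buttons are let go and have come up, the lid stands sprung up (value of joint each of button_left, button_right below 0.001 m and value of joint lid above 0.3 rad), for 0.1 s.
3. the fingers push the lid past upright (value of joint lid above 1.6 rad), for 0.1 s.
At the end, for the whole second after the job is handed in: The lid rests fully back (opened past 1.75 rad of 1.85) and at rest, both buttons are up (within 1 mm) (value of joint lid above 1.75 rad and velocity of joint lid below 0.1 rad/s and value of joint each of button_left, button_right below 0.001 m); the robot touches nothing.
It fails at once if the lid is pinched or pushed hard (more than 15 N from the fingers) (contact force between the fingers and lid above 15 N).
It fails at once if a bystander is shifted by more than 20 mm, lifted or knocked over (distance of any of beaker, weighing_bottle, tape, dropper from where it was at the start of the episode above 0.02 m or angle between any of beaker, weighing_bottle, dropper's own z axis and vertical above 0.3 rad).
It also fails if it takes over 56 s, if anything falls off the work surface, if the arm or the gripper's body presses on something with over 40 N, if the wrist force passes 120 N, or if a joint passes its speed limit or range.

## Robot

A 6-joint arm with a two-finger parallel gripper is mounted at the origin on a cart in front of the work surface, level with it; the furniture and walls round the work are solid. World frame = base frame: x ahead of the robot, y to its left, z up, the work surface at z = 0. Lengths are in m, angles in rad, forces in N, time in s.
With the tool pointing down it reaches from about 0.35 to 0.85 m from the base axis. Payload 8.1 kg.
Tool frame: the origin (TCP) lies at the centre of the arm's flange, where the gripper is bolted on; the fingertips stand 186 mm ahead of it and the grasp point (between the pads) lies 167 mm ahead of it; z points along the fingers, y is the line along which they close (so a half turn about z gives the same grasp; the last joint's range is limited). The gripper opens to 93 mm and grips with 3 to 60 N. Pads are 15 mm wide; open, the fingers measure 128 mm over their backs; the gripper's body (75 mm by 188 mm) begins 65 mm behind the grasp point.
Start: joints at [-1.234, 0.13, 1.488, -0, 1.523, -0.085], TCP at [0.246, -0.547, 0.405] pointing down, gripper open.
Joint ranges: [-2.96, 2.96], [-0.89, 2.26], [0.02, 2.5], [-1.34, 4.48], [0, 2.73], [-2.66, 2.66]. Speed limits (rad/s): [2.39, 2.39, 2.79, 3.14, 3.14, 3.14].

## Interface

Orientations are given as a rotation vector (axis times angle).
In Python, from plant import robot gives the robot as it stands.
- The arm moves only by the tool apply_moves, never from a script. Its argument "series" is a list of rows, each a list of 2 entries, a list of its own where there are three numbers: the shift along the tool's x, y, z in mm, then the turn, a rotation vector about the tool's x, y, z in rad. A call has 1 to 12 rows; each row shifts and turns the commanded pose from where the row before left it, along the tool's axes as they then stand; what a row does not reach is not made up. A row lasts 1/12 s, in which the tool goes at most 41.7 mm and 7.16 degrees, less where a joint would pass 70% of its speed; a pose out of reach is approached as far as the arm can. A call is refused whole if a number of a shift passes 41.7 or a number of a turn 0.125, either way. A call with a gripper value outside its range is refused whole. "claw" is the opening, from 0 (shut) to 1 (fully open), set as the call begins (left out, the last holds). The fingers move at their own pace and stop on an object; "newtons" is the grip in N (left out, the last holds). Time passes only in rows, so rows that do not move let the fingers close. It gives the time, the measured TCP pose, the force, the opening and the grip force at its end, in the units of the state.
- robot.read_state(): the state, without advancing time (a new reading comes with each control period).
- robot.read_camera(name): name is "side" or "top"; returns (picture, depth): 400x640x3 uint8, blue, green, red; 400x640 float32, m along the optical axis (not along the pixel's ray), 0 where there is no reading.
- robot.calibration(name): a dict with "fx", "fy", "cx", "cy" (pixels), "D" ([k1, k2, p1, p2, k3] as OpenCV has them; the pictures are not rectified), "extrinsics" (4x4, takes a point from world to camera coordinates). Camera axes: x right, y down, z forward; pixel columns grow to the right and rows downward; lengths in m; the calibration is good to about 2 mm. A picture is of the moment at which its call begins. calibration takes no time and is no camera call.
- robot.close_job(): hands the job in; it is judged then, once.
The state is a dict: "t": time; "q": joint angles; "dq": joint speeds; "joint_torque": joint torques, N m; "tool_pos": TCP position; "orientation": TCP orientation; "force": force on the tool from outside, world axes, zero at the start; "wrist_torque": the same for the moment, N m; "opening": finger opening in m; "gripper_force": force on a finger pad.
Only numpy, scipy, OpenCV 4.12 (cv2) and the standard library are available. Lean on these libraries where they do the work, as an engineer would, in place of code of your own. Each camera call takes 0.05 s, during which the arm holds its last target. There are 200 camera calls.

## Working session

There is one attempt and no reset: what is moved stays moved. The work goes in short steps, Python scripts to look and compute and a tool call to move; the robot and the scene stay as the last step left them, time stands still between calls to the robot, and variables do not carry over. Pictures are saved under pics/ and viewed, at most 10 in all, crops included, and the job is handed in when it is done.

Besides the shell and the picture viewer there is one more tool, called after "Call:" as name([rows], argument=value, ...), one row to a line, values as JSON. apply_moves: Moves the arm, as the interface text tells. Its arguments: {"type":"object","properties":{"series":{"type":"array"},"claw":{"type":"number"},"newtons":{"type":"number"}},"required":["series"]}

```bash
mkdir -p pics; cat > h.py <<'E'
import numpy as np, cv2
from plant import robot
from scipy.spatial.transform import Rotation as R
def cal(n):
    c=robot.calibration(n); K=np.array([[c["fx"],0,c["cx"]],[0,c["fy"],c["cy"]],[0,0,1.]])
    return K,np.array(c["D"],float),np.array(c["extrinsics"])
def ray(n,uv):
    K,D,E=cal(n); p=cv2.undistortPoints(np.array([[uv]],float),K,D)[0,0]
    d=E[:3,:3].T@np.array([p[0],p[1],1]); o=-E[:3,:3].T@E[:3,3]; return o,d
def onz(n,uv,z):
    o,d=ray(n,uv); return o+d*(z-o[2])/d[2]
def at(n,uv,dep):
    o,d=ray(n,uv); return o+d*dep
E
python3 - <<'E'
from h import *
for n in("side","top"):
    p,d=robot.read_camera(n); cv2.imwrite(f"pics/{n}0.png",p); np.save(f"{n}0.npy",d)
    hsv=cv2.cvtColor(p,cv2.COLOR_BGR2HSV)
    m=cv2.inRange(hsv,(4,150,120),(20,255,255))
    k,l,s,c=cv2.connectedComponentsWithStats(m)
    print(n,ray(n,(320,200)))
    for i in range(1,k):
        if s[i,4]>15: print(s[i],c[i],onz(n,c[i],.098))
s=robot.read_state(); print(s)
E
```

```text
side (array([ 0.72351523, -0.83929813,  1.23783958]), array([-0.14822732,  0.59254886, -0.79182599]))
[35 73 18 16 76] [43.13157895 80.27631579] [-0.62416188  0.31756779  0.098     ]
[311 193   7   7  43] [313.74418605 195.86046512] [0.48833846 0.02441674 0.098     ]
[309 209   7   8  48] [312.   212.25] [ 0.49826326 -0.0353698   0.098     ]
top (array([0.40596433, 0.02265965, 1.73480199]), array([ 0.10297986,  0.01204362, -0.99492115]))
[340 221   5   5  20] [341.75 223.25] [ 0.49820523 -0.02838982  0.098     ]
[322 224   5   6  21] [323.76190476 226.61904762] [0.48753803 0.03067378 0.098     ]
{'t': 0.1, 'q': array([-1.23439655e+00,  1.31107749e-01,  1.48916177e+00,  6.07971476e-06,
        1.52301374e+00, -8.53938940e-02]), 'dq': array([ 0.00105959,  0.00069392, -0.00385462,  0.00048403,  0.00141187,
       -0.00253994]), 'joint_torque': array([ 1.37181807e-03, -5.61336529e+01, -4.93098021e+01,  7.70298997e-02,
        2.89858924e-02, -4.62826108e-05]), 'tool_pos': array([ 0.24559568, -0.54720906,  0.40378361]), 'orientation': array([-3.07034536e+00, -6.57299673e-01,  3.22775394e-04]), 'force': array([ 0.34768771, -0.05517827,  0.59827868]), 'wrist_torque': array([-0.0063977 ,  0.03262801, -0.01095349]), 'gripper_force': 0.0, 'opening': 0.09294257123552802}
```

```bash
python3 - <<'E'
import cv2
a=cv2.imread("pics/side0.png")[90:340,190:510]; b=cv2.imread("pics/top0.png")[100:350,200:520]
cv2.imwrite("pics/a.png",cv2.resize(a,None,fx=2.4,fy=2.4)); cv2.imwrite("pics/b.png",cv2.resize(b,None,fx=2.4,fy=2.4))
E
```

```text
(no output)
```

View pics/a.png

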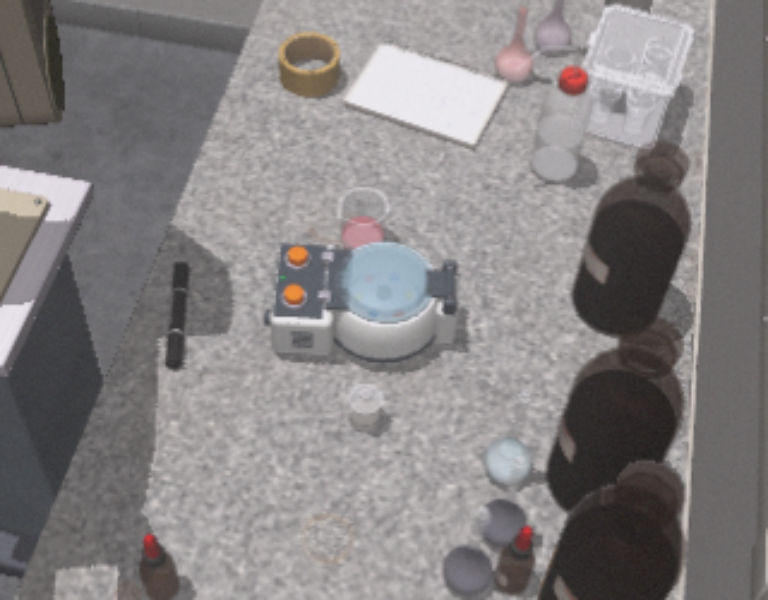

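View pics/b.png

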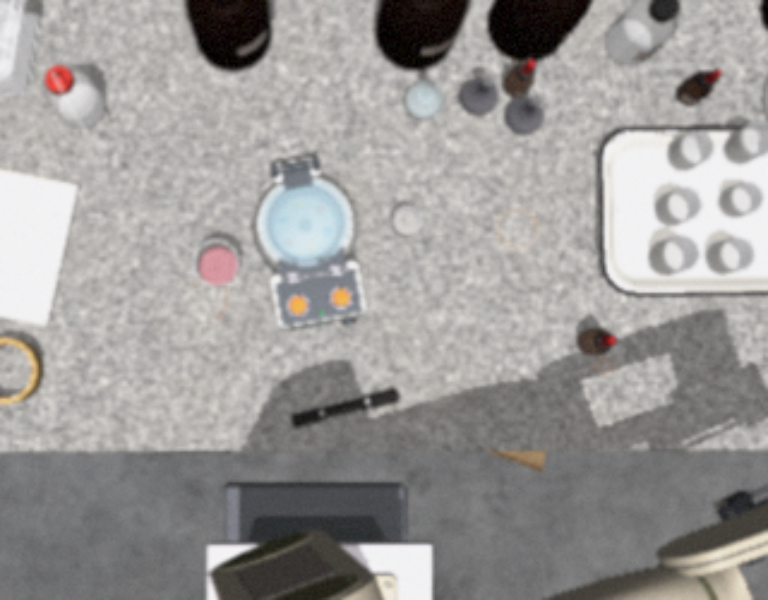

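The side crop shows the shut centrifuge with its buttons at (297,257) and (293,295). In the top crop they are at (298,305) and (341,297), the bowl centre is about (305,222), and the hinge is near (296,168). The beaker is on its left and the weighing bottle on its right.

```bash
cat >> h.py <<'E'
BL=np.array([.488,.029]);BR=np.array([.498,-.030]);M=(BL+BR)/2
yaw=np.arctan2(-(BL-BR)[0],(BL-BR)[1])
f=np.array([np.cos(yaw),np.sin(yaw),0]); l=np.array([-f[1],f[0],0])
def st():
    s=robot.read_state(); Rt=R.from_rotvec(s["orientation"]); tip=s["tool_pos"]+Rt.apply([0,0,.186])
    d=tip-np.r_[M,0]
    print("t",round(s["t"],2),"tip fwd/left/z mm",np.round([d@f*1e3,d@l*1e3,tip[2]*1e3],1),"F",np.round(s["force"],1),"tq",np.round(s["wrist_torque"],2),"open",round(s["opening"],4),"q",np.round(s["q"],2))
    T=R.from_matrix(np.c_[f,-l,[0,0,-1]]); best=min((T,T*R.from_euler('z',np.pi)),key=lambda t:(Rt.inv()*t).magnitude())
    print("turn",np.round((Rt.inv()*best).as_rotvec(),3),"x",np.round(Rt.as_matrix()[:,0],2)); return s,Rt,tip,best
E
python3 - <<'E'
from h import *
s,Rt,tip,T=st(); print(yaw,M)
print("bowl",onz("top",(305/2.4+200,222/2.4+100),.1),"pred",M+.11*f[:2])
print("hinge",onz("top",(296/2.4+200,168/2.4+100),.09),"pred",M+.19*f[:2])
print("shift above, tool frame after turn",T.inv().apply(np.r_[M,.16]-tip)*1e3, "before",Rt.inv().apply(np.r_[M,.16]-tip)*1e3)
E
```

```text
t 0.1 tip fwd/left/z mm [-335.3 -497.4  217.8] F [ 0.3 -0.1  0.6] tq [-0.01  0.03 -0.01] open 0.0929 q [-1.23  0.13  1.49  0.    1.52 -0.09]
turn [-0.002  0.     0.254] x [0.91 0.41 0.  ]
0.16789592325037472 [ 0.493  -0.0005]
bowl [0.59982008 0.01896822 0.1       ] pred [0.60145324 0.01788191]
hinge [0.67636529 0.03087077 0.09      ] pred [0.68032833 0.03125056]
shift above, tool frame after turn [ 335.33666308 -497.36805955   57.78387829] before [ 449.50539957 -397.09561246   58.52017752]
```

Call:
apply_moves([
  [[0,0,0],[0,0,0.125]],
  [[0,0,0],[0,0,0.125]],
  [[22,-33,0],[0,0,0]],
  [[22,-33,0],[0,0,0]],
  [[22,-33,0],[0,0,0]],
  [[22,-33,0],[0,0,0]],
  [[22,-33,0],[0,0,0]],
  [[22,-33,0],[0,0,0]],
  [[22,-33,0],[0,0,0]],
  [[22,-33,0],[0,0,0]],
  [[22,-33,0],[0,0,0]],
  [[22,-33,0],[0,0,0]],
], claw=0.485)

```text
t: 1.1
tool_pos: [0.4061, -0.1827, 0.4045]
orientation: [-3.13, -0.269, 0.0]
force: [0.9, -0.7, -0.5]
opening: 0.0453
gripper_force: 0.0
```

Call:
apply_moves([
  [[22,-33,0],[0,0,0]],
  [[22,-33,0],[0,0,0]],
  [[22,-33,0],[0,0,0]],
  [[22,-33,0],[0,0,0]],
  [[22,-33,0],[0,0,0]],
  [[0,0,20],[0,0,0]],
  [[0,0,20],[0,0,0]],
  [[0,0,15],[0,0,0]],
  [[0,0,0],[0,0,0]],
  [[0,0,0],[0,0,0]],
])

```text
t: 1.93
tool_pos: [0.4857, -0.0032, 0.3488]
orientation: [-3.129, -0.27, 0.004]
force: [-0.3, 0.4, 1.9]
opening: 0.045
gripper_force: 0.0
```

```bash
python3 - <<'E'
from h import *
st()
p,d=robot.read_camera("side"); cv2.imwrite("pics/c.png",cv2.resize(p[110:260,240:440],None,fx=4,fy=4,interpolation=cv2.INTER_CUBIC))
E
```

```text
t 1.93 tip fwd/left/z mm [ -8.1  -1.3 162.8] F [-0.3  0.4  1.9] tq [-0.01 -0.02 -0.04] open 0.045 q [-0.11 -0.15  1.87  0.    1.42  1.29]
turn [-0.001  0.003  0.004] x [ 0.99  0.17 -0.  ]
```

View pics/c.png

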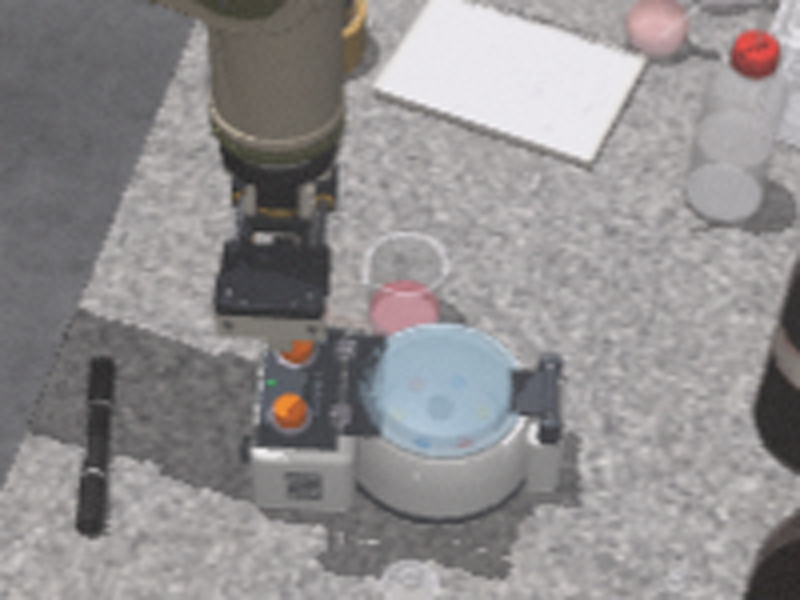

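The gripper hovers above the console, and the buttons at (297,350) and (290,410) are still up. I'll shift 8 mm forward and go down to just above them.

Call:
apply_moves([
  [[8,-1,0],[0,0,0]],
  [[0,0,15],[0,0,0]],
  [[0,0,15],[0,0,0]],
  [[0,0,15],[0,0,0]],
  [[0,0,9],[0,0,0]],
  [[0,0,0],[0,0,0]],
  [[0,0,0],[0,0,0]],
  [[0,0,0],[0,0,0]],
])

```text
t: 2.65
tool_pos: [0.4945, -0.001, 0.2971]
orientation: [3.13, 0.269, 0.003]
force: [0.1, 0.1, 0.0]
opening: 0.0455
gripper_force: 0.0
```

```bash
python3 - <<'E'
from h import *
st()
p,d=robot.read_camera("side"); a=cv2.resize(p[160:230,280:360],None,fx=8,fy=8,interpolation=cv2.INTER_CUBIC)
cv2.imwrite("pics/d.png",a)
E
```

```text
t 2.65 tip fwd/left/z mm [  1.8  -0.9 111.1] F [0.1 0.1 0. ] tq [0.08 0.03 0.  ] open 0.0455 q [-0.11 -0.08  1.9   0.    1.32  1.29]
turn [ 0.    -0.002  0.004] x [0.99 0.17 0.  ]
```

View pics/d.png

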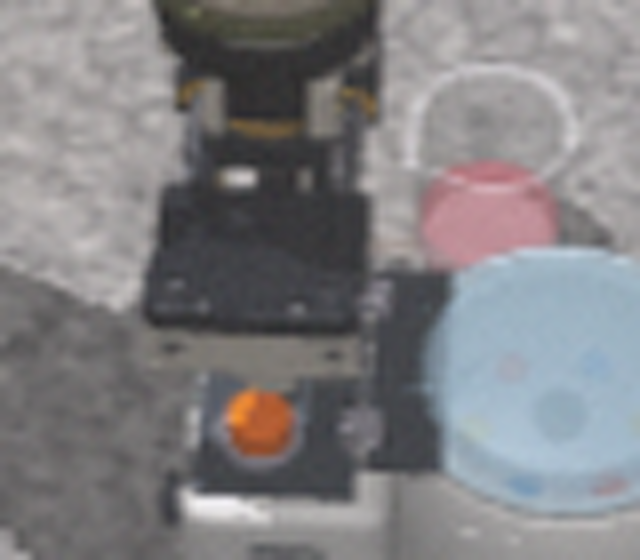

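The gripper body at (258,300) hides the fingers but is lined up with the right button at (262,420). Next I lower it slowly.

Call:
apply_moves([
  [[-1,-1,4],[0,0,0]],
  [[0,0,4],[0,0,0]],
  [[0,0,3],[0,0,0]],
  [[0,0,2],[0,0,0]],
  [[0,0,2],[0,0,0]],
  [[0,0,0],[0,0,0]],
  [[0,0,0],[0,0,0]],
])

```text
t: 3.28
tool_pos: [0.4928, -0.0001, 0.2811]
orientation: [-3.13, -0.27, 0.0]
force: [-2.8, -0.2, 6.2]
opening: 0.045
gripper_force: 3.2
```

```bash
python3 -c "
from h import *
st()"
```

```text
t 3.28 tip fwd/left/z mm [-0.1  0.5 95.1] F [-2.8 -0.2  6.2] tq [0.09 0.53 0.02] open 0.045 q [-0.1  -0.06  1.92  0.    1.29  1.29]
turn [-0.     0.     0.004] x [ 0.99  0.17 -0.  ]
```

Call:
apply_moves([
  [[0,0,1.5],[0,0,0]],
  [[0,0,1.5],[0,0,0]],
  [[0,0,0],[0,0,0]],
  [[0,0,0],[0,0,0]],
  [[0,0,0],[0,0,0]],
  [[0,0,0],[0,0,0]],
  [[0,0,0],[0,0,0]],
  [[0,0,0],[0,0,0]],
  [[0,0,0],[0,0,0]],
  [[0,0,0],[0,0,0]],
  [[0,0,0],[0,0,0]],
  [[0,0,0],[0,0,0]],
])

```text
t: 4.28
tool_pos: [0.4928, -0.0001, 0.2786]
orientation: [-3.13, -0.27, -0.0]
force: [-4.6, 1.3, 9.7]
opening: 0.0452
gripper_force: 4.6
```

Call:
apply_moves([
  [[0,0,0],[0,0,0]],
  [[0,0,0],[0,0,0]],
  [[0,0,0],[0,0,0]],
  [[0,0,0],[0,0,0]],
])

```text
t: 4.62
tool_pos: [0.4928, -0.0001, 0.2786]
orientation: [-3.13, -0.27, -0.0]
force: [-4.3, 0.8, 9.5]
opening: 0.0452
gripper_force: 4.6
```

```bash
python3 - <<'E'
from h import *
st()
p,d=robot.read_camera("side"); a=cv2.resize(p[130:240,260:400],None,fx=5,fy=5,interpolation=cv2.INTER_CUBIC)
cv2.imwrite("pics/e.png",a)
E
```

```text
t 4.62 tip fwd/left/z mm [-0.1  0.4 92.6] F [-4.3  0.8  9.5] tq [0.13 0.79 0.02] open 0.0452 q [-0.1  -0.06  1.92  0.    1.28  1.29]
turn [ 0.    -0.     0.004] x [0.99 0.17 0.  ]
```

View pics/e.png

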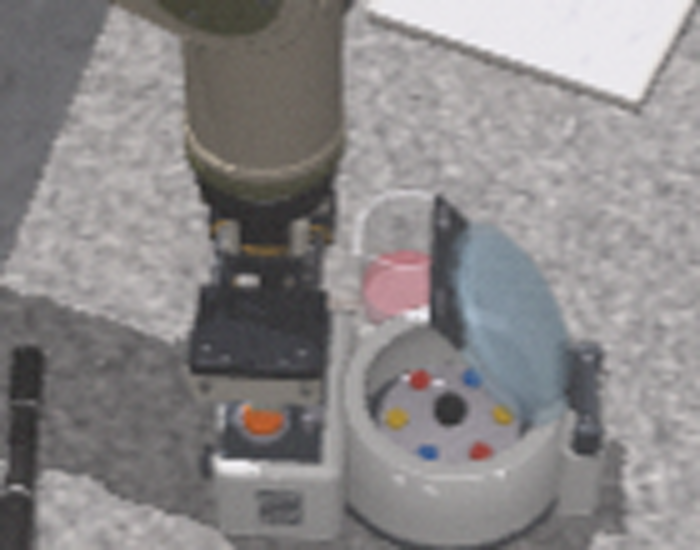

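The lid stands sprung up, with its edge bar at about (445,270) in the crop. Next I raise the tool, which lets the buttons come up.

Call:
apply_moves([
  [[0,0,-5],[0,0,0]],
  [[0,0,-12],[0,0,0]],
  [[0,0,-20],[0,0,0]],
  [[0,0,-20],[0,0,0]],
  [[0,0,-20],[0,0,0]],
  [[0,0,-20],[0,0,0]],
  [[0,0,0],[0,0,0]],
  [[15,0,0],[0,0,0]],
  [[15,0,0],[0,0,0]],
  [[15,0,0],[0,0,0]],
  [[15,0,0],[0,0,0]],
  [[0,0,0],[0,0,0]],
])

```text
t: 5.67
tool_pos: [0.5531, 0.0104, 0.374]
orientation: [-3.13, -0.27, 0.0]
force: [0.6, 0.4, -0.5]
opening: 0.0452
gripper_force: 0.0
```

```bash
python3 - <<'E'
from h import *
st()
p,d=robot.read_camera("side"); a=cv2.resize(p[130:240,260:400],None,fx=5,fy=5,interpolation=cv2.INTER_CUBIC)
cv2.imwrite("pics/f.png",a)
E
```

```text
t 5.67 tip fwd/left/z mm [ 61.1   0.8 188. ] F [ 0.6  0.4 -0.5] tq [ 0.02 -0.03 -0.02] open 0.0452 q [-0.07  0.02  1.66  0.    1.46  1.32]
turn [-0.     0.     0.004] x [ 0.99  0.17 -0.  ]
```

View pics/f.png

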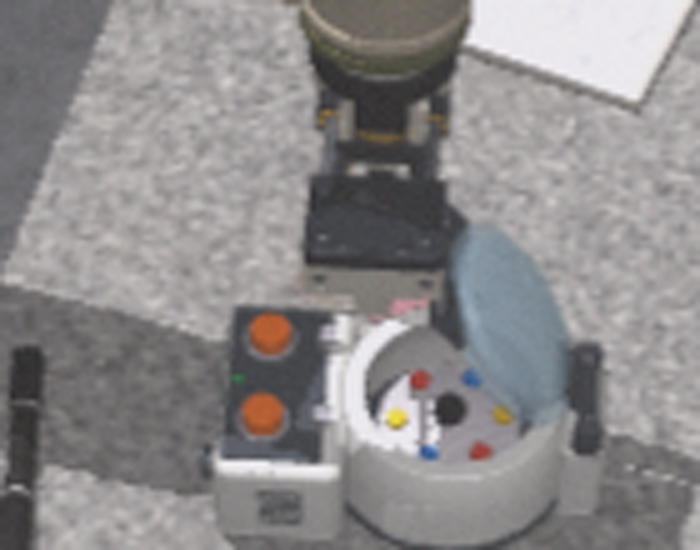

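Both buttons are up, at (270,333) and (262,412), and the lid is still raised with the fingers in front of its edge. Next I push gently.

Call:
apply_moves([
  [[5,0,0],[0,0,0]],
  [[5,0,0],[0,0,0]],
  [[5,0,0],[0,0,0]],
  [[5,0,0],[0,0,0]],
  [[5,0,0],[0,0,0]],
  [[5,0,0],[0,0,0]],
  [[5,0,0],[0,0,0]],
  [[5,0,0],[0,0,0]],
  [[5,0,0],[0,0,0]],
  [[5,0,0],[0,0,0]],
])

```text
t: 6.55
tool_pos: [0.6017, 0.0188, 0.3747]
orientation: [-3.13, -0.27, -0.0]
force: [-1.5, -0.4, 0.8]
opening: 0.0451
gripper_force: 0.5
```

```bash
python3 -c "
from h import *
st()"
```

```text
t 6.55 tip fwd/left/z mm [110.4   0.9 188.7] F [-1.5 -0.4  0.8] tq [ 0.01  0.17 -0.01] open 0.0451 q [-0.05  0.15  1.52  0.    1.47  1.35]
turn [-0.    -0.     0.004] x [0.99 0.17 0.  ]
```

Contact is about 1.5 N, so I continue.

Call:
apply_moves([
  [[5,0,0],[0,0,0]],
  [[5,0,0],[0,0,0]],
  [[5,0,0],[0,0,0]],
  [[5,0,0],[0,0,0]],
  [[5,0,0],[0,0,0]],
  [[5,0,0],[0,0,0]],
  [[5,0,0],[0,0,0]],
  [[5,0,0],[0,0,0]],
  [[5,0,0],[0,0,0]],
  [[5,0,0],[0,0,0]],
  [[5,0,0],[0,0,0]],
  [[5,0,0],[0,0,0]],
])

```text
t: 7.55
tool_pos: [0.6607, 0.029, 0.3747]
orientation: [-3.13, -0.269, -0.0]
force: [-0.2, -0.0, -0.2]
opening: 0.0454
gripper_force: 0.1
```

```bash
python3 - <<'E'
from h import *
st()
p,d=robot.read_camera("side"); a=cv2.resize(p[130:240,260:400],None,fx=5,fy=5,interpolation=cv2.INTER_CUBIC)
cv2.imwrite("pics/g.png",a)
E
```

```text
t 7.55 tip fwd/left/z mm [170.3   1.1 188.7] F [-0.2 -0.  -0.2] tq [ 0.09  0.06 -0.05] open 0.0454 q [-0.03  0.31  1.34  0.    1.49  1.37]
turn [-0.    -0.     0.004] x [0.99 0.17 0.  ]
```

View pics/g.png

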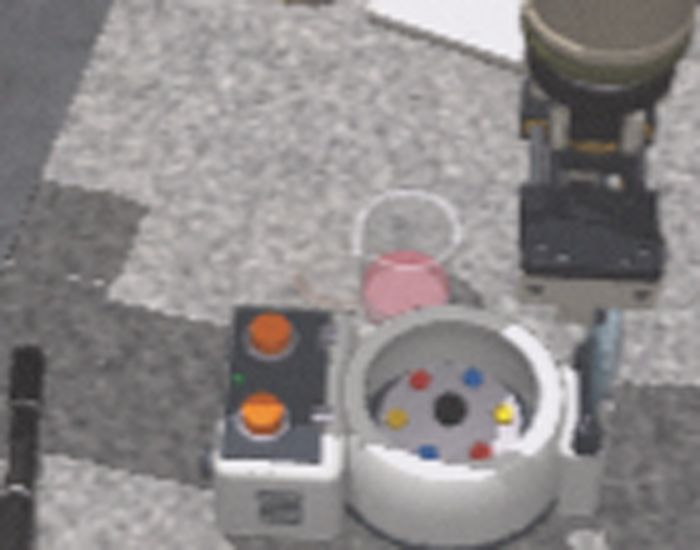

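The lid is about upright, at (600,370), and contact force is light. I push another 28 mm slowly.

Call:
apply_moves([
  [[4,0,0],[0,0,0]],
  [[4,0,0],[0,0,0]],
  [[4,0,0],[0,0,0]],
  [[4,0,0],[0,0,0]],
  [[4,0,0],[0,0,0]],
  [[4,0,0],[0,0,0]],
  [[4,0,0],[0,0,0]],
  [[0,0,0],[0,0,0]],
  [[0,0,0],[0,0,0]],
  [[0,0,0],[0,0,0]],
])

```text
t: 8.43
tool_pos: [0.6878, 0.0338, 0.3747]
orientation: [-3.13, -0.27, 0.0]
force: [-0.0, 0.5, -0.9]
opening: 0.0452
gripper_force: 0.0
```

```bash
python3 - <<'E'
from h import *
st()
p,d=robot.read_camera("side"); a=cv2.resize(p[130:240,280:420],None,fx=5,fy=5,interpolation=cv2.INTER_CUBIC)
cv2.imwrite("pics/h.png",a)
E
```

```text
t 8.43 tip fwd/left/z mm [197.8   1.2 188.7] F [-0.   0.5 -0.9] tq [ 0.02  0.02 -0.01] open 0.0452 q [-0.03  0.38  1.25  0.    1.51  1.37]
turn [-0.     0.     0.004] x [ 0.99  0.17 -0.  ]
```

View pics/h.png

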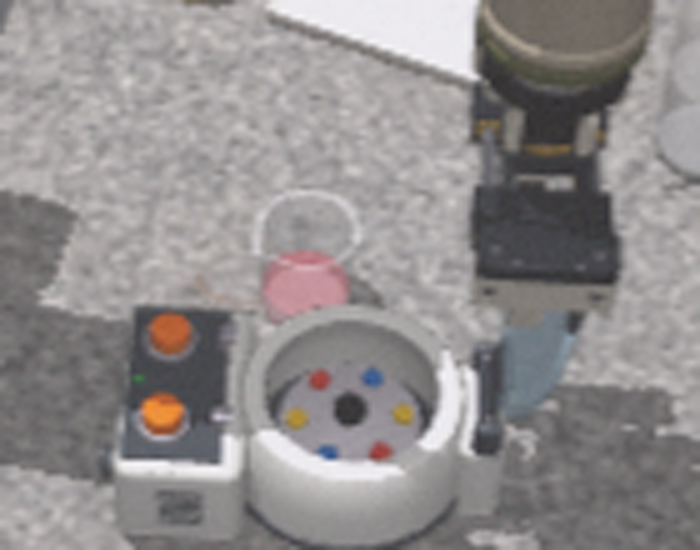

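The lid now leans well back, at (545,350), with no contact force. I back away and check it.

Call:
apply_moves([
  [[-10,0,0],[0,0,0]],
  [[-20,0,0],[0,0,0]],
  [[-20,0,0],[0,0,0]],
  [[-25,0,0],[0,0,0]],
  [[-25,0,0],[0,0,0]],
  [[-25,0,0],[0,0,0]],
  [[-25,0,0],[0,0,0]],
  [[-25,0,0],[0,0,0]],
  [[-25,0,0],[0,0,0]],
  [[0,0,-20],[0,0,0]],
  [[0,0,-20],[0,0,0]],
  [[0,0,0],[0,0,0]],
])

```text
t: 9.48
tool_pos: [0.4909, -0.0006, 0.4191]
orientation: [3.129, 0.269, 0.01]
force: [0.7, 0.5, 0.9]
opening: 0.0451
gripper_force: 0.0
```

Call:
apply_moves([
  [[0,0,0],[0,0,0]],
  [[0,0,0],[0,0,0]],
  [[0,0,0],[0,0,0]],
  [[0,0,0],[0,0,0]],
  [[0,0,0],[0,0,0]],
  [[0,0,0],[0,0,0]],
  [[0,0,0],[0,0,0]],
  [[0,0,0],[0,0,0]],
  [[0,0,0],[0,0,0]],
  [[0,0,0],[0,0,0]],
  [[0,0,0],[0,0,0]],
  [[0,0,0],[0,0,0]],
])

```text
t: 10.48
tool_pos: [0.4908, -0.0005, 0.4148]
orientation: [-3.13, -0.27, -0.0]
force: [0.4, 0.5, -0.1]
opening: 0.0453
gripper_force: 0.0
```

```bash
python3 - <<'E'
from h import *
st()
p,d=robot.read_camera("side"); a=cv2.resize(p[130:240,280:420],None,fx=5,fy=5,interpolation=cv2.INTER_CUBIC)
cv2.imwrite("pics/i.png",a)
K,D,E=cal("side")
for th in (1.6,1.7,1.75,1.85):
    P=np.r_[M,.0885]+f*(.19-.152*np.cos(th))+np.array([0,0,.152*np.sin(th)])
    for s in(-.046,0,.046):
        uv=cv2.projectPoints((P+s*l)[None],cv2.Rodrigues(E[:3,:3])[0],E[:3,3],K,D)[0].ravel(); print(th,s,np.round((uv-[280,130])*5))
E
```

```text
t 10.48 tip fwd/left/z mm [ -2.2   0.4 228.8] F [ 0.4  0.5 -0.1] tq [-0.04  0.05  0.03] open 0.0453 q [-0.11 -0.17  1.77  0.    1.55  1.29]
turn [-0.    -0.     0.004] x [0.99 0.17 0.  ]
1.6 -0.046 [522. 289.]
1.6 0 [521. 223.]
1.6 0.046 [520. 160.]
1.7 -0.046 [550. 292.]
1.7 0 [549. 226.]
1.7 0.046 [548. 163.]
1.75 -0.046 [564. 294.]
1.75 0 [563. 228.]
1.75 0.046 [561. 165.]
1.85 -0.046 [592. 300.]
1.85 0 [589. 234.]
1.85 0.046 [587. 170.]
```

View pics/i.png

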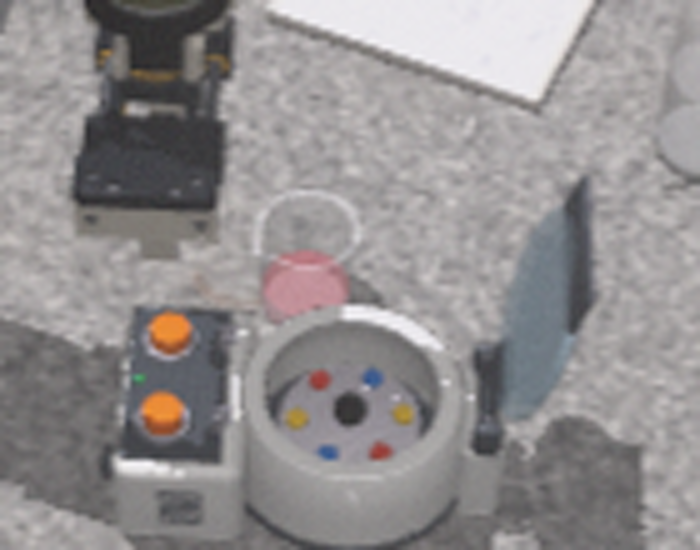

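The lid's edge bar runs from (587,178) to (596,295). That matches the 1.85 rad prediction, so the lid is fully back. Both buttons are up and the robot is clear.

```bash
python3 -c "
from plant import robot
print(robot.close_job())"
```

```text
the job is handed in; nothing more can be done
None
```

The centrifuge is open and the job is handed in: the last picture showed the lid fully back at its stop, both buttons up and the robot clear; no verdict came back.

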